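# Start the drive copy: three keys in order

### The job

Start a drive copy by pressing three keys in this order: first the round key on the long power box, then the long bar key on the drive dock, and last the square key on the copy box. Press each one lightly until it is fully down and stays there; do not let a later key go down early. Do not lift, shove or tip the three units, and leave the other things on the desk where they are.

Things in the scene. Friction and masses are not known exactly. Their poses are not given: they have to be found in the camera images.
- power_box: Power box: loose dark steel box on the desk, 75 (x) x 170 (y) x 44 (z) mm, about 0.8 kg, two round outlets on top near its two ends and one white round key in the middle of the top. Origin: centre of the underside; z up.
- power_key_top (a point): Centre of the top face of the power box's round white key: 34 mm diameter, 14 mm proud of the box top when up (so 58 mm above the desk), 6 mm proud when fully down and let go. The point moves with the key and its cap.
- power_key (a joint): The power box's round key. Joint value in m: 0 = standing up, 0.008 = fully down; pressed beyond 0.005, still up below 0.003. Moves straight down, takes 2 N to start and 3.2 N to reach its stop, and stays down when let go. Its springy cap gives 0.4 mm per N more, up to 4 mm, and comes back. Over 35 N, impact peaks included, is too rough: come down slowly (20 mm/s).
- drive_dock: Drive dock: loose black box, 130 x 130 x 55 mm, about 0.9 kg, with two bare drives fixed upright in its top (each 9.5 x 70 mm in plan, long way along the dock's y, centred 12 and 42 mm to -x of the origin, tops 106 mm above the desk) and a white bar key near its +x edge. Origin: centre of the underside; z up.
- dock_key_top (a point): Centre of the top face of the dock's white bar key: 22 mm (dock x) x 70 mm (dock y), centred 40 mm to +x of the dock's origin, 14 mm proud of the dock's top when up (69 mm above the desk), 6 mm proud when fully down and let go. The point moves with the key and its cap.
- dock_key (a joint): The dock's bar key. Joint value in m: 0 = standing up, 0.008 = fully down; pressed beyond 0.005, still up below 0.003. Moves straight down, takes 2 N to start and 3.2 N to reach its stop, and stays down when let go. Its springy cap gives 0.4 mm per N more, up to 4 mm, and comes back. Over 35 N, impact peaks included, is too rough: come down slowly (20 mm/s).
- copy_box: Copy box: loose grey square box, 110 x 110 x 36 mm, about 0.6 kg, with a flat dark green screen on the +x half of its top and a white square key on the -x half. Origin: centre of the underside; z up.
- copy_key_top (a point): Centre of the top face of the copy box's white square key: 30 x 30 mm, centred 24 mm to -x of the box's origin, 14 mm proud of the box top when up (50 mm above the desk), 6 mm proud when fully down and let go. The point moves with the key and its cap.
- copy_key (a joint): The copy box's square key. Joint value in m: 0 = standing up, 0.008 = fully down; pressed beyond 0.005, still up below 0.003. Moves straight down, takes 2 N to start and 3.2 N to reach its stop, and stays down when let go. Its springy cap gives 0.4 mm per N more, up to 4 mm, and comes back. Over 35 N, impact peaks included, is too rough: come down slowly (20 mm/s).
- mouse: Bystander: grey computer mouse, 85 x 52 x 29 mm, loose. Origin: centre of the underside.
- stick: Bystander: orange memory stick with a steel plug, 58 x 20 x 10 mm, loose, lying on the desk. Origin: underside, centre of the orange part.
- spare_drive: Bystander: bare aluminium drive lying flat, 100 x 70 x 9.5 mm, loose. Origin: centre of the underside.
- flask: Bystander: steel vacuum flask with a green cap, 77 mm diameter, 185 mm tall, loose, standing. Origin: centre of the underside.
Things that resemble listed ones, but are neither listed nor needed, are in the scene too. There is more than one size of the drive_dock; the one meant has the size given above. Leave any purple look-alike of the copy_box alone.

How it is judged:
On the way, in this order (a step that is already met when the one before it is completed fails the run):
1. the round key of the power box is down, the other two keys still up (value of joint power_key above 0.005 m and value of joint each of dock_key, copy_key below 0.003 m), for 0.1 s.
2. the bar key of the drive dock is down too, the square key still up (value of joint each of power_key, dock_key above 0.005 m and value of joint copy_key below 0.003 m), for 0.1 s.
3. the square key of the copy box is down too (value of joint each of power_key, dock_key, copy_key above 0.005 m), for 0.1 s.
At the end, for the whole second after the job is handed in: All three keys are down (beyond 5 of their 8 mm) and stay down; the three units and the bystanders are at rest, upright and within 20 mm of where they started (all of step 3 and distance of each of power_box, drive_dock, copy_box, mouse, stick, spare_drive, flask from where it was at the start of the episode below 0.02 m and angle between each of power_box, drive_dock, copy_box, flask's own z axis and vertical below 0.1 rad and linear speed of each of power_box, drive_dock, copy_box, mouse, stick, spare_drive, flask below 0.02 m/s); the robot touches nothing.
It fails at once if the dock's bar key goes down (3 mm) before the power box's round key is down (value of joint dock_key above 0.003 m and value of joint power_key below 0.005 m).
It fails at once if the copy box's square key goes down (3 mm) before the dock's bar key is down (value of joint copy_key above 0.003 m and value of joint dock_key below 0.005 m).
It fails at once if a unit is pushed with more than 35 N (contact force between any of the fingers, the arm and power_box above 35 N or contact force between any of the fingers, the arm and drive_dock above 35 N or contact force between any of the fingers, the arm and copy_box above 35 N).
It fails at once if a unit is lifted (10 mm), tipped (0.15 rad) or shoved more than 20 mm (height (world z) of any of power_box, drive_dock, copy_box above 0.01 m or angle between any of power_box, drive_dock, copy_box's own z axis and vertical above 0.15 rad or distance of any of power_box, drive_dock, copy_box from where it was at the start of the episode above 0.02 m).
It fails at once if a bystander is moved more than 20 mm (distance of any of mouse, stick, spare_drive, flask from where it was at the start of the episode above 0.02 m).
It also fails if it takes over 53 s, if anything falls off the work surface, if the arm or the gripper's body presses on something with over 40 N, if the wrist force passes 120 N, or if a joint passes its speed limit or range.

### The arm

A 7-joint arm with a two-finger parallel gripper is mounted at the origin on the work surface. World frame = base frame: x ahead of the robot, y to its left, z up, the work surface at z = 0. Lengths are in m, angles in rad, forces in N, time in s.
With the tool pointing down it reaches from about 0.35 to 0.775 m from the base axis. Payload 3.1 kg.
Tool frame: the origin (TCP) lies at the very end of the fingers, on their centre line; the grasp point (between the pads) lies 19 mm behind it (manip.grasp_offset is the distance from the TCP to the grasp point, in m); z points along the fingers, y is the direction in which the jaws open and shut (so a half turn about z gives the same grasp; the last joint's range is limited). The gripper opens to 85 mm and grips with 20 to 120 N. Pads are 22 mm wide; open, the fingers measure 114 mm over their backs; the gripper's body (76 mm by 85 mm) begins 54 mm behind the grasp point. The pads swing forward as they close: fully open they stand 13 mm farther back than shut.
Start: joints at [-1.322, 0.311, 0.014, 1.512, -0.004, 1.319, -0.027], TCP at [0.158, 0.527, 0.231] pointing down, gripper open.
Joint ranges: [-2.7, 2.7], [-0.3, 1.91], [-1.27, 1.3], [0.12, 2.57], [-1.44, 4.58], [0.2, 2.03], [-3.05, 3.05]. Speed limits (rad/s): [2.79, 2.79, 3.14, 3.14, 3.14, 3.14, 3.14].

### API

Orientations are given as a rotation vector (axis times angle).
In Python, from bench import manip, eyes, find_in gives the robot as it stands.
- The arm moves only by the tool jog_arm, never from a script. Its argument "increments" is a list of rows, each a list of 7 numbers: the closure, from 0 (fully open) to 1 (shut), then the shift along the world's x, y, z in cm, then the turn, a rotation vector about the world's x, y, z in rad. In form: [[gripper, dx, dy, dz, wx, wy, wz], ...]. A call has 1 to 8 rows; each row is the pose to reach, as a shift and turn from the pose commanded when the call began; what a row does not reach only later rows make up. A row lasts 1/8 s, in which the tool goes at most 62.5 mm and 10.7 degrees, less where a joint would pass 70% of its speed; a pose out of reach is approached as far as the arm can. A call with a gripper value outside its range is refused whole. The fingers move at their own pace and stop on an object; the grip force is fixed at half the most. Time passes only in rows, so rows that repeat a pose let the fingers close. It gives the time, the measured TCP pose, the force and the opening at its end, in the units of the state.
- manip.observe(): the state, without advancing time (a new reading comes with each control period).
- eyes.get_image(name): name is "scene" or "top" or "wrist"; returns the picture (480x640x3 uint8, blue, green, red); there is no depth.
- eyes.calibration(name): a dict with "vertical_fov" (degrees; the focal length in pixels is half the picture's height over the tangent of half this angle, whatever the lens; pixels are square), "cx", "cy" (the principal point, pixels), "R" (3x3) and "t" (3): a world point X has camera coordinates R X + t; the wrist camera has in their place "tool_from_camera" (4x4, takes a point from camera to tool coordinates, whose origin is the TCP and whose axes are the flange's). Camera axes: x right, y down, z forward; pixel columns grow to the right and rows downward; lengths in m; the calibration is good to about 2 mm. A picture is of the moment at which its call begins: read the wrist's pose just before it. calibration takes no time and is no camera call.
- manip.sign_off(): hands the job in, once; it reports no verdict.
Trained networks look in the newest picture that a camera, given by its name, has taken for a name from the list of things; names that differ only in an ending like _2 or _b are one class to them, and where a whole thing is asked for, a point or a joint stands for the part that bears it (a point fixed in the world has none). Each returns a list of dicts, best first, with "p" (0 to 1); they miss things now and then, are a little off and sometimes report something else, mostly with a low value. They report only what shows in the picture. A call takes as long as a camera call. They do not tell look-alikes from the thing itself.
- find_in(camera, thing): "bbox" ([left, top, right, bottom] in pixels, round what is visible of it).
The state is a dict: "clock": time; "joint_pos": joint angles; "qvel": joint speeds; "tau": joint torques, N m; "position": TCP position; "tcp_rot": TCP orientation; "wrist_force": force on the tool from outside, world axes, zero at the start; "wrist_torque": the same for the moment, N m; "finger_gap": opening from 0.0 (shut) to 1.0 (fully open).
Only numpy, scipy, OpenCV 4.12 (cv2) and the standard library are available. Lean on these libraries where they do the work, as an engineer would, in place of code of your own. Each camera call takes 0.05 s, during which the arm holds its last target.

## Working session

There is one attempt and no reset: what is moved stays moved. The work goes in short steps, Python scripts to look and compute and a tool call to move; the robot and the scene stay as the last step left them, time stands still between calls to the robot, and variables do not carry over. Pictures are saved under pics/ and viewed, and the job is handed in when it is done.

Besides the shell and the picture viewer there is one more tool, called after "Call:" by a JSON object that holds its "op" and its "data", one argument or row to a line. jog_arm: Moves the arm, as the interface text tells. Its arguments: {"type":"object","properties":{"increments":{"type":"array"}},"required":["increments"]}

```bash
mkdir -p pics; ls; python3 - <<'E'
from bench import manip, eyes, find_in
import cv2
s=manip.observe(); print({k:(v if not hasattr(v,'round') else v) for k,v in s.items()})
for c in ("scene","top"):
    im=eyes.get_image(c); cv2.imwrite(f"pics/{c}0.png",im)
    k=eyes.calibration(c); print(c,k)
    for n in ("power_box","power_key_top","drive_dock","dock_key_top","copy_box","copy_key_top"):
        print(n,[(([round(x) for x in d["bbox"]]),round(d["p"],2)) for d in find_in(c,n)])
E
```

```text
pics
{'clock': 0.0, 'joint_pos': array([-1.32172744,  0.31174455,  0.01399334,  1.51307454, -0.00439917,
        1.31918281, -0.02716819]), 'qvel': array([-4.01395337e-05, -6.83171580e-05,  8.44190713e-04,  3.53820131e-04,
       -5.92592116e-05,  3.86444206e-04, -3.96985467e-06]), 'tau': array([-4.88636579e-04, -3.79918993e+01,  1.45853721e-01, -2.30591315e+01,
        1.23263430e-02,  1.37392918e-02, -2.40864821e-06]), 'position': array([0.15745875, 0.52621445, 0.23020365]), 'tcp_rot': array([-0.45492838, -3.10822788,  0.00371571]), 'wrist_force': array([ 0.68717245, -0.03000958,  0.09433585]), 'wrist_torque': array([-0.03030585,  0.03772942, -0.01793619]), 'finger_gap': 1.0000800324723662}
scene {'vertical_fov': 57.86816048665091, 'cx': 331.06946580701504, 'cy': 245.51046343745855, 'R': array([[-0.55965982,  0.82871087, -0.00437923],
       [ 0.70693639,  0.47465001, -0.52435513],
       [-0.4324602 , -0.29655633, -0.85148841]]), 't': array([ 0.26647453, -0.333659  ,  1.28938407])}
power_box [([216, 166, 281, 229], 0.77)]
power_key_top [([238, 183, 253, 194], 0.54)]
drive_dock [([
[... 334 characters left out ...]
 ([318, 230, 335, 242], 0.48)]
top {'vertical_fov': 45.80919805718808, 'cx': 312.395752369575, 'cy': 238.83819807164556, 'R': array([[-0.00598852, -0.99996684, -0.00551849],
       [-0.9872913 ,  0.00678885, -0.15877596],
       [ 0.15880816,  0.00449752, -0.98729922]]), 't': array([-0.00243122,  0.4932056 ,  1.36206956])}
power_box [([382, 223, 454, 263], 0.94)]
power_key_top [([410, 234, 427, 248], 0.42)]
drive_dock [([141, 294, 229, 386], 0.88), ([170, 204, 235, 266], 0.75)]
dock_key_top [([162, 349, 210, 375], 0.91), ([188, 209, 218, 223], 0.72)]
copy_box [([291, 205, 344, 265], 0.93), ([332, 277, 392, 334], 0.86)]
copy_key_top [([365, 293, 377, 309], 0.66), ([309, 233, 323, 250], 0.51)]
```

View pics/top0.png

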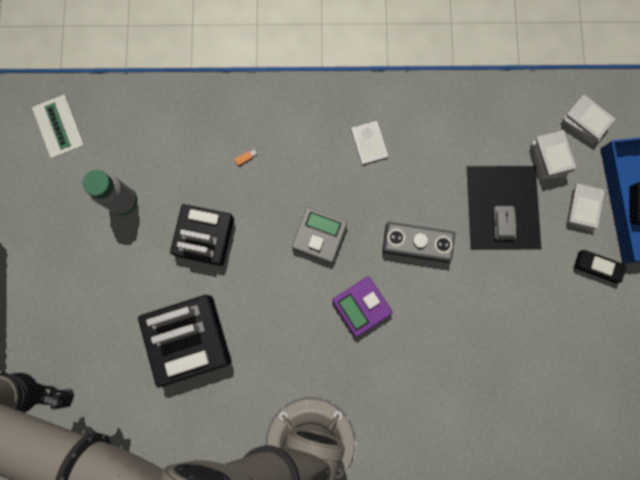

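View pics/scene0.png

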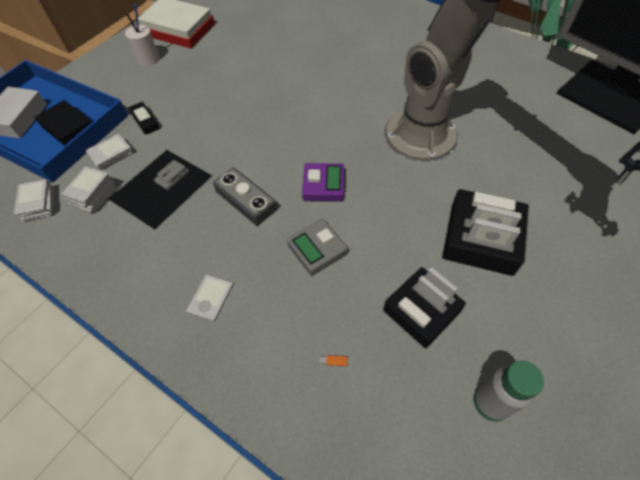

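The top view shows two docks, at (202,235) small and (185,340) large. There are two copy boxes, grey at (320,237) and purple at (362,307), and one power box at (419,242). Next I'll measure their sizes and the keys.

```bash
cat > h.py <<'E'
from bench import manip, eyes, find_in
import cv2, numpy as np
def ray(cam,uv,z):
    k=eyes.calibration(cam); f=240/np.tan(np.radians(k["vertical_fov"]/2))
    d=np.array([(uv[0]-k["cx"])/f,(uv[1]-k["cy"])/f,1.]); R=np.array(k["R"]);t=np.array(k["t"])
    o=-R.T@t; w=R.T@d; return o+w*(z-o[2])/w[2]
def blobs(im,box,z,cam,thr=185):
    l,t,r,b=box; c=im[t:b,l:r]; m=((c.min(2)>thr)).astype(np.uint8)
    n,lab,st,ce=cv2.connectedComponentsWithStats(m)
    out=[]
    for i in range(1,n):
        if st[i,4]<25: continue
        pts=np.argwhere(lab==i)[:,::-1]+[l,t]
        P=np.array([ray(cam,p,z)[:2] for p in pts])
        (cx,cy),(w,h),a=cv2.minAreaRect((P*1000).astype(np.float32))
        print(cam,'px',pts.mean(0).round(1),'area',len(pts),'ctr',P.mean(0).round(4),'rect',round(cx),round(cy),round(w),round(h),round(a))
E
python3 - <<'E'
from h import *
T=cv2.imread("pics/top0.png");S=cv2.imread("pics/scene0.png")
for nm,z,bt,bs in (("power",.058,(400,225,440,258),(230,175,260,203)),("dockS",.069,(180,203,225,230),(392,290,440,335)),("dockL",.069,(155,345,215,380),(465,190,520,213)),("copy",.050,(300,230,330,255),(310,225,340,245))):
    print(nm); blobs(T,bt,z,"top",165); blobs(S,bs,z,"scene",165)
for c,q in (("small",[(182,204),(235,211),(222,266),(170,252)]),("large",[(139,316),(210,294),(230,365),(158,386)])):
    P=[ray("top",p,.055)[:2] for p in q]; print(c,[round(float(np.linalg.norm(P[i]-P[i-1])),3) for i in range(4)])
print([ray("top",p,.03).round(3) for p in [(120,200),(505,222),(245,157)]])
out=np.hstack([cv2.resize(T[195:275,160:245],(400,376),interpolation=cv2.INTER_CUBIC),cv2.resize(T[195:275,290:375],(400,376),interpolation=cv2.INTER_CUBIC)])
out2=np.hstack([cv2.resize(T[290:370,130:215+20],(400,200)),cv2.resize(T[210:270,375:465],(400,200))])
cv2.imwrite("pics/crop.png",np.vstack([out,out2]))
E
```

```text
power
top px [420.1 239.4] area 134 ctr [ 0.487  -0.2676] rect 488 -267 29 30 88
scene px [242.  187.3] area 79 ctr [ 0.4848 -0.2687] rect 485 -269 29 26 0
dockS
top px [202.8 216. ] area 230 ctr [0.5466 0.2605] rect 547 260 67 20 78
scene px [414.5 311.1] area 249 ctr [0.5449 0.2597] rect 545 259 64 18 78
dockL
top px [185.8 362.9] area 483 ctr [0.197  0.2915] rect 197 292 27 94 18
scene px [494.4 200.5] area 336 ctr [0.1758 0.2835] rect 176 283 28 92 17
copy
top px [315.4 241.6] area 141 ctr [ 0.4847 -0.0131] rect 484 -13 29 29 71
scene px [324.5 234.9] area 99 ctr [ 0.4827 -0.0145] rect 482 -14 26 26 68
small [0.122, 0.132, 0.139, 0.132]
large [0.171, 0.176, 0.175, 0.175]
[array([0.597, 0.478, 0.03 ]), array([ 0.534, -0.486,  0.03 ]), array([0.707, 0.165, 0.03 ])]
```

View pics/crop.png

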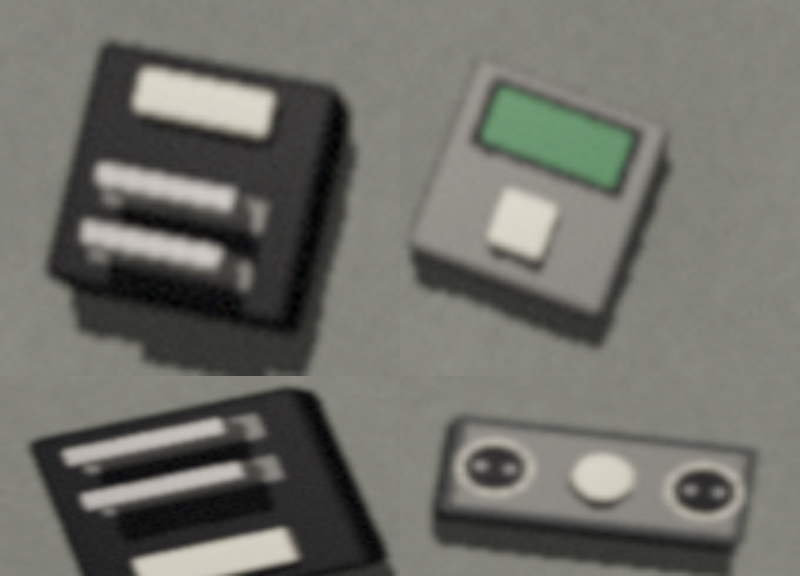

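Both cameras agree within 2 mm:

| Key | x (m) | y (m) |
|---|---|---|
| Power | 0.486 | -0.268 |
| Dock bar | 0.546 | 0.260 |
| Copy | 0.484 | -0.014 |

The small dock measures about 130 mm and its key about 67x20 mm, so it is the one meant. The large dock is about 175 mm, and the purple box is excluded. First I'll shut the gripper and travel high.

Call:
{"op": "jog_arm", "data": {
  "increments": [
    [1, 4.4, -2.8, 0, 0, 0, 0],
    [1, 8.8, -5.6, 0, 0, 0, 0],
    [1, 13.2, -8.4, 0, 0, 0, 0],
    [1, 17.6, -11.2, 0, 0, 0, 0],
    [1, 22, -14, 0, 0, 0, 0],
    [1, 26.2, -16.7, 0, 0, 0, 0],
    [1, 27, -21, 0, 0, 0, 0],
    [1, 28, -26, 0, 0, 0, 0]
  ]
}}

```text
clock: 1.7
position: [0.4381, 0.266, 0.2311]
tcp_rot: [0.454, 3.109, 0.0]
wrist_force: [1.2, 0.5, 0.3]
finger_gap: 0.001
```

Call:
{"op": "jog_arm", "data": {
  "increments": [
    [1, 0.6, -5, 0, 0, 0, 0],
    [1, 1.2, -11, 0, 0, 0, 0],
    [1, 1.8, -17, 0, 0, 0, 0],
    [1, 2.4, -23, 0, 0, 0, 0],
    [1, 3, -29, 0, 0, 0, 0],
    [1, 3.6, -35, 0, 0, 0, 0],
    [1, 4.2, -41, 0, 0, 0, 0],
    [1, 4.6, -46, 0, 0, 0, 0]
  ]
}}

```text
clock: 2.7
position: [0.4836, -0.1957, 0.2317]
tcp_rot: [0.457, 3.107, -0.001]
wrist_force: [1.0, 1.0, -0.2]
finger_gap: 0.0
```

Call:
{"op": "jog_arm", "data": {
  "increments": [
    [1, 0.1, -3.7, 0, 0, 0, 0],
    [1, 0.2, -7.4, 0, 0, 0, 0],
    [1, 0.2, -7.4, -3, 0, 0, 0],
    [1, 0.2, -7.4, -6, 0, 0, 0],
    [1, 0.2, -7.4, -9, 0, 0, 0],
    [1, 0.2, -7.4, -10, 0, 0, 0],
    [1, 0.2, -7.4, -10, 0, 0, 0],
    [1, 0.2, -7.4, -10, 0, 0, 0]
  ]
}}

```text
clock: 3.7
position: [0.4866, -0.2677, 0.1327]
tcp_rot: [0.454, 3.106, -0.001]
wrist_force: [-0.6, 0.1, -0.2]
finger_gap: -0.005
```

```bash
python3 - <<'E'
from h import *
s=manip.observe(); print(s["position"],s["joint_pos"].round(2))
a=eyes.get_image("wrist"); b=eyes.get_image("scene")
k=eyes.calibration("wrist"); f=240/np.tan(np.radians(k["vertical_fov"]/2))
from scipy.spatial.transform import Rotation as Ro
M=np.array(k["tool_from_camera"]); R=Ro.from_rotvec(s["tcp_rot"]).as_matrix()
def px(P):
    t=R.T@(np.array(P)-s["position"]); c=M[:3,:3].T@(t-M[:3,3]); return (c[:2]/c[2]*f+[k["cx"],k["cy"]]).round(),c[2]
p=px([.486,-.268,.058]); print(p, px(s["position"]))
if (p[0]<2000).all(): cv2.circle(a,tuple(int(v) for v in p[0]),4,(0,0,255),1)
cv2.imwrite("pics/w1.png",np.hstack([cv2.resize(a,(400,300)),cv2.resize(b[100:280,130:370],(400,300))]))
E
```

```text
[ 0.48664709 -0.26767195  0.13273317] [ 0.05  0.43  0.57  1.66 -0.26  1.12  1.98]
(array([324., 253.]), np.float64(0.22684941209728351)) (array([325., 307.]), np.float64(0.15484968519019768))
```

View pics/w1.png

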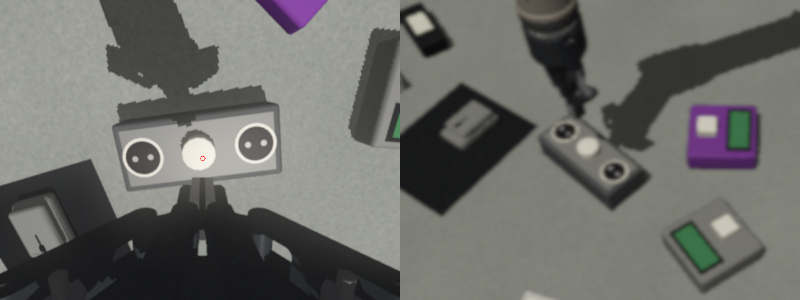

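The wrist view shows the round key centred near (318,243). My prediction was (324,253), about 3–4 mm off, which is well inside the 34 mm key. I'll descend now.

Call:
{"op": "jog_arm", "data": {
  "increments": [
    [1, 0, 0, -2, 0, 0, 0],
    [1, 0, 0, -4, 0, 0, 0],
    [1, 0, 0, -5.5, 0, 0, 0],
    [1, 0, 0, -6.3, 0, 0, 0],
    [1, 0, 0, -6.7, 0, 0, 0],
    [1, 0, 0, -6.9, 0, 0, 0],
    [1, 0, 0, -6.9, 0, 0, 0]
  ]
}}

```text
clock: 4.68
position: [0.4859, -0.2673, 0.0627]
tcp_rot: [0.455, 3.108, -0.0]
wrist_force: [-0.2, 0.4, 0.7]
finger_gap: 0.001
```

Call:
{"op": "jog_arm", "data": {
  "increments": [
    [1, 0, 0, -0.2, 0, 0, 0],
    [1, 0, 0, -0.4, 0, 0, 0],
    [1, 0, 0, -0.6, 0, 0, 0],
    [1, 0, 0, -0.8, 0, 0, 0],
    [1, 0, 0, -0.8, 0, 0, 0]
  ]
}}

```text
clock: 5.3
position: [0.4858, -0.2671, 0.0544]
tcp_rot: [0.455, 3.108, -0.0]
wrist_force: [-1.0, 0.8, 1.8]
finger_gap: 0.003
```

Call:
{"op": "jog_arm", "data": {
  "increments": [
    [1, 0, 0, -0.2, 0, 0, 0],
    [1, 0, 0, -0.4, 0, 0, 0],
    [1, 0, 0, -0.5, 0, 0, 0],
    [1, 0, 0, -0.6, 0, 0, 0],
    [1, 0, 0, -0.6, 0, 0, 0]
  ]
}}

```text
clock: 5.92
position: [0.4858, -0.2671, 0.0485]
tcp_rot: [0.455, 3.108, 0.0]
wrist_force: [-0.9, 0.1, 3.8]
finger_gap: 0.002
```

Call:
{"op": "jog_arm", "data": {
  "increments": [
    [1, 0, 0, -0.1, 0, 0, 0],
    [1, 0, 0, -0.2, 0, 0, 0],
    [1, 0, 0, -0.2, 0, 0, 0]
  ]
}}

```text
clock: 6.3
position: [0.4859, -0.2672, 0.047]
tcp_rot: [0.455, 3.108, 0.0]
wrist_force: [-1.4, 1.0, 7.5]
finger_gap: -0.002
```

The force climbs at the cap's rate, so the key is on its stop. I'll lift and check.

Call:
{"op": "jog_arm", "data": {
  "increments": [
    [1, 0, 0, 0.5, 0, 0, 0],
    [1, 0, 0, 2, 0, 0, 0],
    [1, 0, 0, 5, 0, 0, 0],
    [1, 0, 0, 9, 0, 0, 0],
    [1, 0, 0, 13, 0, 0, 0],
    [1, 0, 4, 16, 0, 0, 0],
    [1, 0.5, 10, 16, 0, 0, 0],
    [1, 1, 15, 16, 0, 0, 0]
  ]
}}

```text
clock: 7.3
position: [0.4958, -0.115, 0.2072]
tcp_rot: [0.454, 3.107, 0.001]
wrist_force: [1.0, 0.9, -0.5]
finger_gap: -0.001
```

```bash
python3 - <<'E'
from h import *
b=eyes.get_image("scene");t=eyes.get_image("top")
S=cv2.imread("pics/scene0.png")
o=[cv2.resize(x[150:240,200:300],(400,360),interpolation=cv2.INTER_CUBIC) for x in (S,b)]
cv2.imwrite("pics/c2.png",np.hstack(o)); print(manip.observe()["position"])
blobs(b,(230,175,260,203),.050,"scene",165);blobs(t,(400,225,440,258),.05,"top",165)
E
```

```text
[ 0.49674702 -0.10843361  0.20624405]
scene px [242.6 189.4] area 83 ctr [ 0.485  -0.2684] rect 485 -268 27 27 75
top px [419.7 239.9] area 138 ctr [ 0.4871 -0.2679] rect 487 -269 29 30 88
```

View pics/c2.png

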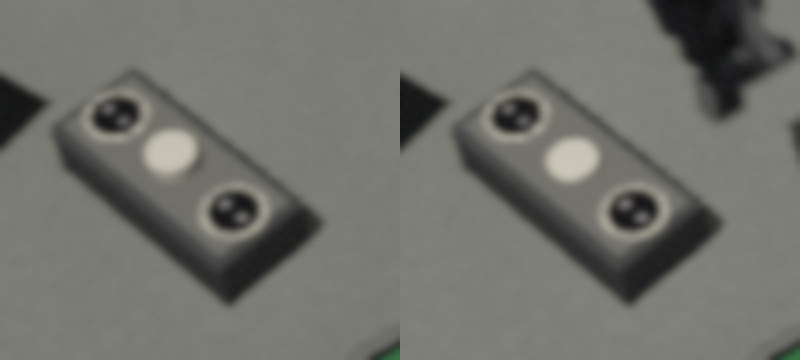

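The key's lip sits low beside the earlier picture, so it is down, and the box has not moved. Next is the dock.

Call:
{"op": "jog_arm", "data": {
  "increments": [
    [1, 0.5, 5, 0, 0, 0, 0],
    [1, 1.3, 11, 0, 0, 0, 0],
    [1, 2.1, 17, 0, 0, 0, 0],
    [1, 2.9, 23, 0, 0, 0, 0],
    [1, 3.7, 29, 0, 0, 0, 0],
    [1, 4.5, 34, 0, 0, 0, 0],
    [1, 5, 37.7, 0, 0, 0, 0],
    [1, 5, 37.7, 0, 0, 0, 0]
  ]
}}

```text
clock: 8.4
position: [0.5446, 0.2643, 0.2056]
tcp_rot: [-0.444, -3.109, -0.002]
wrist_force: [-0.8, 0.1, -0.6]
finger_gap: 0.0
```

Call:
{"op": "jog_arm", "data": {
  "increments": [
    [1, 0, 0, -2, 0, 0, 0],
    [1, 0, 0, -5, 0, 0, 0],
    [1, 0, 0, -7, 0, 0, 0],
    [1, 0, 0, -8, 0, 0, 0],
    [1, 0, 0, -8, 0, 0, 0]
  ]
}}

```text
clock: 9.02
position: [0.5456, 0.2587, 0.1261]
tcp_rot: [-0.457, -3.108, 0.002]
wrist_force: [1.1, -0.4, 0.9]
finger_gap: 0.002
```

```bash
python3 - <<'E'
from h import *
s=manip.observe(); print(s["position"],s["joint_pos"].round(2))
a=eyes.get_image("wrist"); b=eyes.get_image("scene")
k=eyes.calibration("wrist"); f=240/np.tan(np.radians(k["vertical_fov"]/2))
from scipy.spatial.transform import Rotation as Ro
M=np.array(k["tool_from_camera"]); R=Ro.from_rotvec(s["tcp_rot"]).as_matrix()
def px(P):
    t=R.T@(np.array(P)-s["position"]); c=M[:3,:3].T@(t-M[:3,3]); return (c[:2]/c[2]*f+[k["cx"],k["cy"]]).round(),c[2]
p=px([.546,.260,.069]); print(p, f)
cv2.circle(a,tuple(int(v) for v in p[0]),4,(0,0,255),1)
cv2.imwrite("pics/w3.png",np.hstack([cv2.resize(a,(400,300)),cv2.resize(b[220:370,350:550],(400,300))]))
E
```

```text
[0.54558972 0.25869182 0.12605807] [-0.71  0.51  0.35  1.52 -0.18  1.15  0.95]
(array([327., 264.]), np.float64(0.20997541420395288)) 373.38820432241056
```

View pics/w3.png

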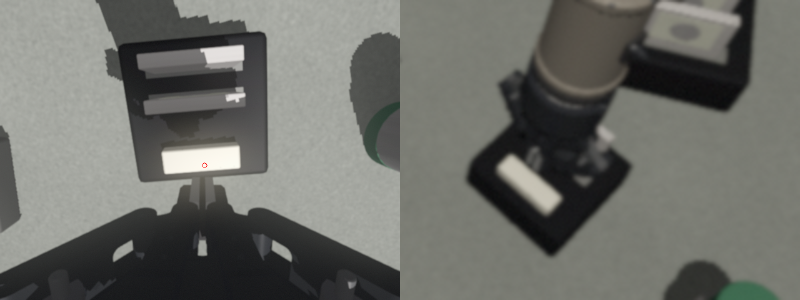

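In the wrist view the bar is centred near (322,253). The predicted spot was (327,264), a 5–6 mm bias in the same direction as at the power box. I'll shift 2 mm toward -x as a compromise, then check in the scene view just above the key.

Call:
{"op": "jog_arm", "data": {
  "increments": [
    [1, -0.2, 0.1, -1.5, 0, 0, 0],
    [1, -0.2, 0.1, -3, 0, 0, 0],
    [1, -0.2, 0.1, -4, 0, 0, 0],
    [1, -0.2, 0.1, -4.6, 0, 0, 0],
    [1, -0.2, 0.1, -5, 0, 0, 0],
    [1, -0.2, 0.1, -5.2, 0, 0, 0],
    [1, -0.2, 0.1, -5.2, 0, 0, 0]
  ]
}}

```text
clock: 10.0
position: [0.5438, 0.261, 0.0745]
tcp_rot: [0.455, 3.108, 0.0]
wrist_force: [0.7, -1.3, -0.8]
finger_gap: 0.0
```

```bash
python3 - <<'E'
from h import *
s=manip.observe(); print(s["position"])
b=eyes.get_image("scene");a=eyes.get_image("wrist")
cv2.imwrite("pics/c4.png",np.hstack([cv2.resize(b[250:350,370:470],(400,400),interpolation=cv2.INTER_CUBIC),cv2.resize(a[130:330,220:420],(400,400))]))
E
```

```text
[0.5438343  0.26098746 0.0744523 ]
```

View pics/c4.png

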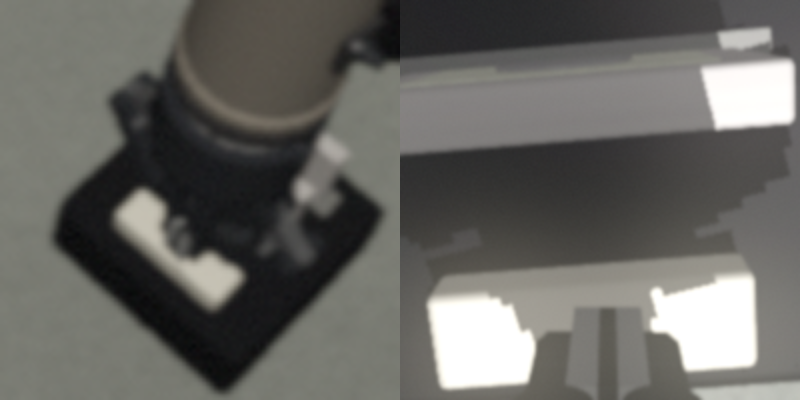

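The tips are over the bar in both views.

Call:
{"op": "jog_arm", "data": {
  "increments": [
    [1, 0, 0, -0.2, 0, 0, 0],
    [1, 0, 0, -0.4, 0, 0, 0],
    [1, 0, 0, -0.6, 0, 0, 0],
    [1, 0, 0, -0.8, 0, 0, 0],
    [1, 0, 0, -1.0, 0, 0, 0],
    [1, 0, 0, -1.2, 0, 0, 0],
    [1, 0, 0, -1.3, 0, 0, 0],
    [1, 0, 0, -1.3, 0, 0, 0]
  ]
}}

```text
clock: 11.1
position: [0.5436, 0.261, 0.0613]
tcp_rot: [-0.455, -3.108, -0.0]
wrist_force: [-0.5, -0.1, 3.1]
finger_gap: -0.0
```

Call:
{"op": "jog_arm", "data": {
  "increments": [
    [1, 0, 0, -0.1, 0, 0, 0],
    [1, 0, 0, -0.2, 0, 0, 0],
    [1, 0, 0, -0.3, 0, 0, 0],
    [1, 0, 0, -0.35, 0, 0, 0],
    [1, 0, 0, -0.35, 0, 0, 0]
  ]
}}

```text
clock: 11.72
position: [0.5437, 0.261, 0.0585]
tcp_rot: [0.455, 3.108, 0.0]
wrist_force: [-1.9, -1.1, 7.0]
finger_gap: 0.0
```

Call:
{"op": "jog_arm", "data": {
  "increments": [
    [1, 0, 0, 0.5, 0, 0, 0],
    [1, 0, 0, 2, 0, 0, 0],
    [1, 0, 0, 5, 0, 0, 0],
    [1, 0, 0, 9, 0, 0, 0],
    [1, 0, 0, 12, 0, 0, 0],
    [1, -1, -4, 13, 0, 0, 0],
    [1, -2, -9, 13, 0, 0, 0],
    [1, -3, -14, 13, 0, 0, 0]
  ]
}}

```text
clock: 12.72
position: [0.5137, 0.1195, 0.1887]
tcp_rot: [0.454, 3.107, 0.001]
wrist_force: [0.6, -0.1, 0.4]
finger_gap: -0.0
```

Call:
{"op": "jog_arm", "data": {
  "increments": [
    [1, -1, -5, 0, 0, 0, 0],
    [1, -2, -10, 0, 0, 0, 0],
    [1, -3.2, -13.5, 0, 0, 0, 0],
    [1, -3.2, -13.5, -2, 0, 0, 0],
    [1, -3.2, -13.5, -5, 0, 0, 0],
    [1, -3.2, -13.5, -8, 0, 0, 0],
    [1, -3.2, -13.5, -8, 0, 0, 0]
  ]
}}

```text
clock: 13.6
position: [0.4797, -0.0141, 0.1064]
tcp_rot: [-0.455, -3.104, 0.002]
wrist_force: [0.9, 0.2, -0.3]
finger_gap: 0.003
```

```bash
python3 - <<'E'
from h import *
s=manip.observe(); print(s["position"],s["clock"])
a=eyes.get_image("wrist"); b=eyes.get_image("scene"); S=cv2.imread("pics/scene0.png")
k=eyes.calibration("wrist"); f=240/np.tan(np.radians(k["vertical_fov"]/2))
from scipy.spatial.transform import Rotation as Ro
M=np.array(k["tool_from_camera"]); R=Ro.from_rotvec(s["tcp_rot"]).as_matrix()
def px(P):
    t=R.T@(np.array(P)-s["position"]); c=M[:3,:3].T@(t-M[:3,3]); return (c[:2]/c[2]*f+[k["cx"],k["cy"]]).round()
p=px([.4835,-.0138,.050]); print(p)
cv2.circle(a,tuple(int(v) for v in p),4,(0,0,255),1)
r=lambda x:cv2.resize(x,(400,300),interpolation=cv2.INTER_CUBIC)
blobs(b,(392,290,440,335),.061,"scene",165)
cv2.imwrite("pics/w5.png",np.vstack([np.hstack([r(a),r(b[150:300,250:450])]),np.hstack([r(S[265:355,370:490]),r(b[265:355,370:490])])]))
E
```

```text
[ 0.47969108 -0.01408013  0.10635879] 13.6
[327. 270.]
scene px [413.7 312.5] area 259 ctr [0.5449 0.2591] rect 545 259 65 19 78
```

View pics/w5.png

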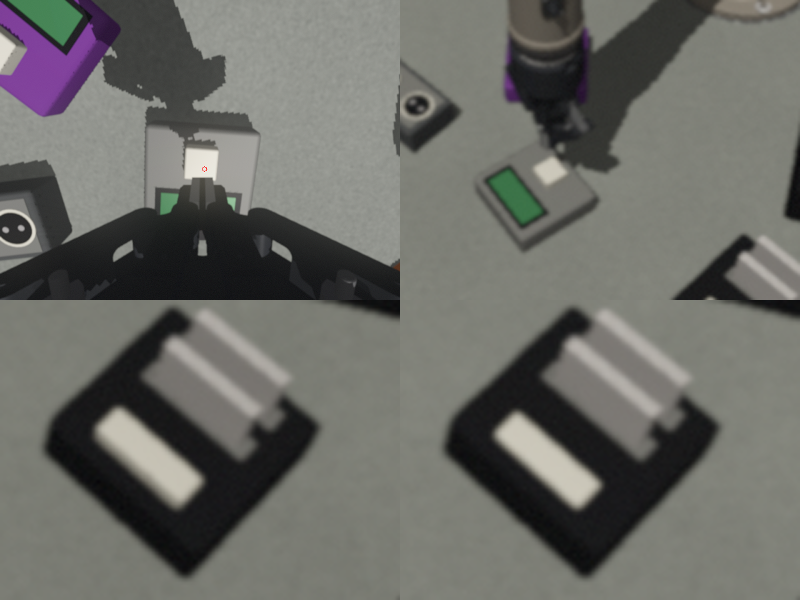

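The dock key is down and the dock has not moved. The tool is now over the grey copy box's square key, at (322,261) in the wrist view.

Call:
{"op": "jog_arm", "data": {
  "increments": [
    [1, 0, 0, -1.5, 0, 0, 0],
    [1, 0, 0, -3, 0, 0, 0],
    [1, 0, 0, -4, 0, 0, 0],
    [1, 0, 0, -4.5, 0, 0, 0],
    [1, 0, 0, -4.8, 0, 0, 0],
    [1, 0, 0, -5, 0, 0, 0],
    [1, 0, 0, -5, 0, 0, 0]
  ]
}}

```text
clock: 14.58
position: [0.4818, -0.0141, 0.0579]
tcp_rot: [0.455, 3.108, 0.0]
wrist_force: [0.3, -0.1, -0.2]
finger_gap: 0.003
```

Call:
{"op": "jog_arm", "data": {
  "increments": [
    [1, 0, 0, -0.2, 0, 0, 0],
    [1, 0, 0, -0.4, 0, 0, 0],
    [1, 0, 0, -0.6, 0, 0, 0],
    [1, 0, 0, -0.8, 0, 0, 0],
    [1, 0, 0, -1.0, 0, 0, 0],
    [1, 0, 0, -1.2, 0, 0, 0],
    [1, 0, 0, -1.3, 0, 0, 0],
    [1, 0, 0, -1.3, 0, 0, 0]
  ]
}}

```text
clock: 15.58
position: [0.4817, -0.014, 0.0448]
tcp_rot: [-0.455, -3.108, -0.0]
wrist_force: [-1.6, -0.0, 3.4]
finger_gap: 0.001
```

Stop is expected near 0.042 and the cap limit near 0.038, so I'll go on to about 0.0395.

Call:
{"op": "jog_arm", "data": {
  "increments": [
    [1, 0, 0, -0.2, 0, 0, 0],
    [1, 0, 0, -0.3, 0, 0, 0],
    [1, 0, 0, -0.4, 0, 0, 0],
    [1, 0, 0, -0.5, 0, 0, 0],
    [1, 0, 0, -0.55, 0, 0, 0],
    [1, 0, 0, -0.55, 0, 0, 0]
  ]
}}

```text
clock: 16.32
position: [0.4817, -0.014, 0.0396]
tcp_rot: [0.455, 3.108, 0.0]
wrist_force: [-2.0, 0.0, 7.1]
finger_gap: -0.002
```

Call:
{"op": "jog_arm", "data": {
  "increments": [
    [1, 0, 0, 0.5, 0, 0, 0],
    [1, 0, 0, 2, 0, 0, 0],
    [1, 0, 0, 5, 0, 0, 0],
    [1, 0, 0, 9, 0, 0, 0],
    [1, 0, 0, 13, 0, 0, 0],
    [1, -2, 4, 16, 0, 0, 0],
    [1, -4, 9, 18, 0, 0, 0],
    [1, -5, 12, 18, 0, 0, 0]
  ]
}}

```text
clock: 17.32
position: [0.4319, 0.1088, 0.222]
tcp_rot: [0.45, 3.105, 0.006]
wrist_force: [0.9, -0.3, -0.4]
finger_gap: -0.001
```

Call:
{"op": "jog_arm", "data": {
  "increments": [
    [1, -2, 4, 0, 0, 0, 0],
    [1, -2, 8, 0, 0, 0, 0],
    [1, -2, 8, 0, 0, 0, 0],
    [1, -2, 8, 0, 0, 0, 0]
  ]
}}

```text
clock: 17.82
position: [0.4119, 0.185, 0.2196]
tcp_rot: [0.456, 3.108, -0.001]
wrist_force: [0.2, 0.3, 0.1]
finger_gap: 0.001
```

```bash
python3 - <<'E'
from h import *
s=manip.observe(); print(s["position"],s["clock"],s["wrist_force"])
b=eyes.get_image("scene"); t=eyes.get_image("top"); S=cv2.imread("pics/scene0.png")
r=lambda x:cv2.resize(x,(400,300),interpolation=cv2.INTER_CUBIC)
c=lambda x:r(x[210:285,270:370])
blobs(b,(310,225,340,248),.042,"scene",165);blobs(b,(230,175,260,203),.050,"scene",165);blobs(b,(392,290,440,335),.061,"scene",165)
cv2.imwrite("pics/w6.png",np.vstack([np.hstack([c(S),c(b)]),np.hstack([r(b),r(t)])]))
E
```

```text
[0.41190942 0.18499724 0.21962745] 17.825 [0.16112336 0.27763765 0.10534004]
scene px [324.5 236.6] area 102 ctr [ 0.4825 -0.0145] rect 483 -14 26 26 70
scene px [242.6 189.4] area 84 ctr [ 0.4851 -0.2682] rect 485 -268 27 27 75
scene px [413.8 312.5] area 251 ctr [0.5449 0.2592] rect 545 259 65 18 78
```

View pics/w6.png

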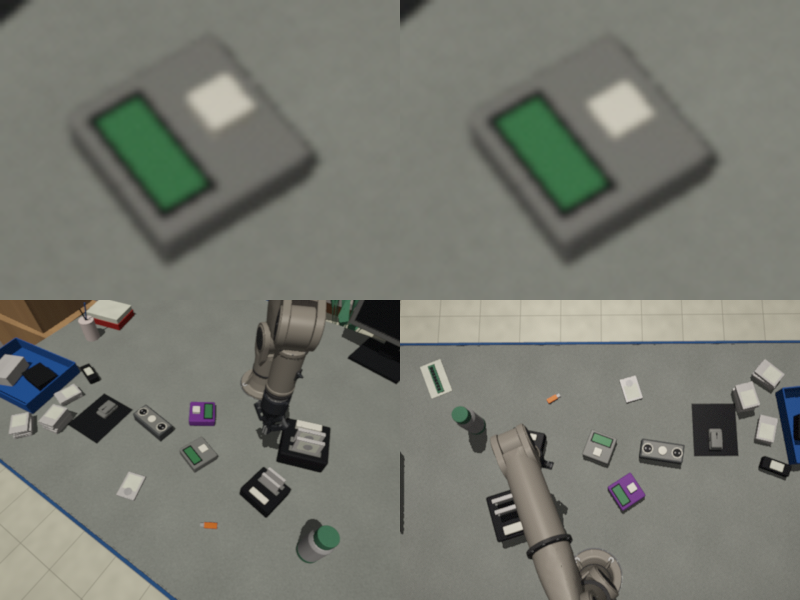

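All three keys sit low, nothing has moved, and the arm is clear. I'm handing the job in.

```bash
python3 -c "
from bench import manip
print(manip.sign_off())"
```

```text
the job is handed in; nothing more can be done
None
```

I pressed the three keys in the order asked: the power box's round key, then the 130 mm dock's bar key, then the grey copy box's square key. I handed the job in at about 18 s. The larger dock (about 175 mm) and the purple copy box were left alone.

- **Key travel:** for each key the wrist force passed 3 N and rose to about 7–7.5 N. The tool tip stopped 10.4–11 mm below the key's standing height, past the 8 mm stop and within the cap's give. The highest force I read was 7.5 N.
- **Last pictures:** all three keys look low compared with the first pictures. Each key's measured centre in the scene view is within 1 mm of where it started, so the units stayed put. The bystanders look unmoved by eye, and the arm hangs free at z 0.22 m with about 0 N on the wrist.
- **One disagreement:** the wrist camera put the power and dock keys 4–6 mm nearer the robot than the two fixed cameras did, and the copy key was off the same way. I took it as a camera bias and aimed 2 mm toward it for the dock and copy keys.

The hand-in gives no verdict, so these checks are all I have.

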